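# Stroke down the closing flaps of a food tub

### The arm

A 6-joint arm with a two-finger parallel gripper is mounted at the origin on the work surface. World frame = base frame: x ahead of the robot, y to its left, z up, the work surface at z = 0. Lengths are in m, angles in rad, forces in N, time in s.
With the tool pointing down it reaches from about 0.35 to 0.85 m from the base axis. Payload 8.1 kg.
Tool frame: the origin (TCP) lies on the centre line of the jaws, within the pads' length; the fingertips stand robot.finger_overhang ahead of it and the grasp point (between the pads) lies 5 mm behind it (robot.finger_overhang is the distance from the TCP to the fingertips, in m); z points along the fingers, y is the direction in which the jaws open and shut (so a half turn about z gives the same grasp; the last joint's range is limited). The gripper opens to 93 mm and grips with 3 to 60 N. Pads are 15 mm wide; open, the fingers measure 128 mm over their backs; the gripper's body (75 mm by 188 mm) begins 65 mm behind the grasp point.
Start: joints at [1.055, 0.13, 1.488, -0, 1.523, -0.085], TCP at [0.251, 0.545, 0.233] pointing down, gripper open.
Joint ranges: [-2.96, 2.96], [-0.89, 2.26], [0.02, 2.5], [-1.34, 4.48], [0, 2.73], [-2.66, 2.66]. Speed limits (rad/s): [2.39, 2.39, 2.79, 3.14, 3.14, 3.14].

### API

Orientations are given as a rotation vector (axis times angle).
In Python, from plant import robot gives the robot as it stands. The module is installed in compiled form; this text tells all that it offers.
- The arm moves only by the tool carry_out, never from a script. Its argument "commands" is a list that holds one entry, the list of rows, each a list of 4 numbers: the shift along the tool's x, y, z in cm, then the turn about the tool's z in degrees. In form: [[[tx, ty, tz, roll], ...]]. A call has 1 to 20 rows; each row shifts and turns the commanded pose from where the row before left it, along the tool's axes as they then stand; what a row does not reach is not made up. A row lasts 1/12 s, in which the tool goes at most 41.7 mm and 7.16 degrees, less where a joint would pass 70% of its speed; a pose out of reach is approached as far as the arm can. A call is refused whole if a number of a shift passes 4.17 or a number of a turn 7.16, either way. A call with a gripper value outside its range is refused whole. "claw" is the finger opening in cm, from 0 to 9.3, set as the call begins (left out, the last holds). The fingers move at their own pace and stop on an object; "grip_force" is the grip in N (left out, the last holds). Time passes only in rows, so rows that do not move let the fingers close. It gives the time, the measured TCP pose, the force and the opening at its end, in the units of the state.
- robot.read_state(): the state, without advancing time (a new reading comes with each control period).
- robot.read_camera(name): name is "scene" or "top" or "wrist"; returns the picture (400x640x3 uint8, red, green, blue); there is no depth.
- robot.camera_params(name): a dict with "mtx" (3x3 intrinsics, pixels), "R" (3x3) and "t" (3): a world point X has camera coordinates R X + t. Camera axes: x right, y down, z forward; pixel columns grow to the right and rows downward; lengths in m; the calibration is good to about 2 mm. A picture is of the moment at which its call begins: read the wrist's pose just before it. camera_params takes no time and is no camera call; for the wrist camera it gives the pose at the moment of the call.
- robot.close_job(): hands the job in, once; it reports no verdict.
The state is a dict: "t": time; "q": joint angles; "dq": joint speeds; "joint_torque": joint torques, N m; "tool_pos": TCP position; "orientation": TCP orientation; "force": force on the tool from outside, world axes, zero at the start; "wrist_torque": the same for the moment, N m; "opening": finger opening in m.
Only numpy, scipy, OpenCV 4.12 (cv2) and the standard library are available. Lean on these libraries where they do the work, as an engineer would, in place of code of your own. Each camera call takes 0.05 s, during which the arm holds its last target.

### The job

Close the flaps along the lid of the food tub: with the fingertips, stroke gently along the row of five raised flaps from the end with the tongue to the other end, so that each in turn folds flat on the lid. Do it in one pass, with the fingertips staying on or just above the row until the last flap is down, then move clear. Do not lift or shift the tub, and leave the little cup on its lid and everything else where it stands.

Things in the scene. Friction and masses are not known exactly. Their poses are not given: they have to be found in the camera images.
- tub: black food tub with white lid, 220 (x) x 130 (y) x 70 mm to the lid's flat top, about 0.85 kg, loose, in any yaw. Origin under its centre on the counter; x along the long edges. A flat tongue 36 mm wide sticks out 26 mm from the lid's -x end, in line with the row of five flaps, which runs straight along x at y = -38 mm on the lid. The lid is bare for 25 mm before and after the row.
- flap1 (a joint): flap 1 counted from the tongue, a grey plate 30 mm long (tub x), 26 wide, 3 thick. Hinge at tub x = -85 mm, z = 70; free edge towards tub +x, away from the tongue. 0 rad = flat on the lid, its top then 73 mm above the counter; positive = free edge raised. Starts at 0.24 to 0.34 (edge 7 to 10 mm up). Stiff hinge: stays where left; about 1 N on the free edge folds it.
- flap2 (a joint): flap 2 counted from the tongue, a grey plate 30 mm long (tub x), 26 wide, 3 thick. Hinge at tub x = -51 mm, z = 70; free edge towards tub +x, away from the tongue. 0 rad = flat on the lid, its top then 73 mm above the counter; positive = free edge raised. Starts at 0.24 to 0.34 (edge 7 to 10 mm up). Stiff hinge: stays where left; about 1 N on the free edge folds it.
- flap3 (a joint): flap 3 counted from the tongue, a grey plate 30 mm long (tub x), 26 wide, 3 thick. Hinge at tub x = -17 mm, z = 70; free edge towards tub +x, away from the tongue. 0 rad = flat on the lid, its top then 73 mm above the counter; positive = free edge raised. Starts at 0.24 to 0.34 (edge 7 to 10 mm up). Stiff hinge: stays where left; about 1 N on the free edge folds it.
- flap4 (a joint): flap 4 counted from the tongue, a grey plate 30 mm long (tub x), 26 wide, 3 thick. Hinge at tub x = 17 mm, z = 70; free edge towards tub +x, away from the tongue. 0 rad = flat on the lid, its top then 73 mm above the counter; positive = free edge raised. Starts at 0.24 to 0.34 (edge 7 to 10 mm up). Stiff hinge: stays where left; about 1 N on the free edge folds it.
- flap5 (a joint): flap 5 counted from the tongue, a grey plate 30 mm long (tub x), 26 wide, 3 thick. Hinge at tub x = 51 mm, z = 70; free edge towards tub +x, away from the tongue. 0 rad = flat on the lid, its top then 73 mm above the counter; positive = free edge raised. Starts at 0.24 to 0.34 (edge 7 to 10 mm up). Stiff hinge: stays where left; about 1 N on the free edge folds it.
- flap1_edge (a point): middle of the upper free edge of flap 1 (moves with the flap)
- flap5_edge (a point): middle of the upper free edge of flap 5 (moves with the flap)
- sauce_cup: clear round portion cup, 48 mm across the rim, 34 mm tall, loose, standing on the tub's lid in its other half (to tub +y); origin under its centre. Leave it alone.
- shaker: aluminium shaker, 42 mm across, 90 mm tall, loose, standing close to the tub's side without flaps; origin under its centre. Leave it alone.
- paper_cup: white paper cup, 68 mm across, 95 mm tall, loose, standing close to the tub's side without flaps; origin under its centre. Leave it alone.
- spare_tub: smaller closed tub without flaps, 160 x 110 x 60 mm, loose, off to the robot's right; origin under its centre. Leave it alone.

How it is judged:
By the outcome, as a careful person would: the job done as asked, in the order asked, and still so for the second after the job is handed in, with the robot touching nothing.
It also fails if it takes over 35 s, if anything falls off the work surface, if the arm or the gripper's body presses on something with over 40 N, if the wrist force passes 120 N, or if a joint passes its speed limit or range.

## Working session

There is one attempt and no reset: what is moved stays moved. The work goes in short steps, Python scripts to look and compute and a tool call to move; the robot and the scene stay as the last step left them, time stands still between calls to the robot, and variables do not carry over. Pictures are saved under pics/ and viewed, and the job is handed in when it is done.

Besides the shell and the picture viewer there is one more tool, called after ">>>" by a JSON object that holds its "name" and its "arguments". carry_out: Moves the arm, as the interface text tells. Its arguments: {"type":"object","properties":{"commands":{"type":"array","items":{"type":"array","items":{"type":"array","items":{"type":"number"}}}},"claw":{"type":"number"},"grip_force":{"type":"number"}},"required":["commands"]}

```bash
mkdir -p pics; python3 - <<'E'
from plant import robot
import cv2
print(robot.finger_overhang); s=robot.read_state(); print(s)
for n in ["scene","top"]:
    im=robot.read_camera(n); cv2.imwrite(f"pics/{n}0.png",im[:,:,::-1]); p=robot.camera_params(n); print(n,p)
E
```

```text
0.014
{'t': 0.0, 'q': array([ 1.05460545e+00,  1.31165673e-01,  1.48924533e+00,  2.27961127e-05,
        1.52301301e+00, -8.54022473e-02]), 'dq': array([ 3.06138351e-04, -1.06219857e-03, -6.67663559e-04,  3.12437060e-04,
       -1.28538951e-03, -3.13288215e-05]), 'joint_torque': array([-1.81417519e-03, -5.59813786e+01, -4.91774404e+01,  7.65848416e-02,
        3.53486929e-02, -1.81311766e-04]), 'tool_pos': array([0.25026042, 0.5447265 , 0.23160338]), 'orientation': array([-6.71341740e-01, -3.06844449e+00,  2.73644748e-03]), 'force': array([-5.11151732e-01, -4.56946473e-02, -4.00586006e-04]), 'wrist_torque': array([-0.05223576,  0.00187057, -0.04334453]), 'opening': 0.09293334009711282}
scene {'mtx': array([[446.4835106 ,   0.        , 317.04904829],
       [  0.        , 446.4835106 , 196.65241482],
       [  0.        ,   0.        ,   1.        ]]), 'R': array([[-0.12564668,  0.99196427, -0.01482552],
       [ 0.66442229,  0.07304248, -0.74377941],
       [-0.73671971, -0.10330382, -0.66826072]]), 't': array([ 0.1762531 , -0.28764972,  1.72082033])}
top {'mtx': array([[467.79705933,   0.        , 324.37957965],
       [  0.        , 467.79705933, 195.17619413],
       [  0.        ,   0.        ,   1.        ]]), 'R': array([[ 0.01656512, -0.99986183,  0.0013853 ],
       [-0.98316773, -0.01654064, -0.18195498],
       [ 0.18195275,  0.00165212, -0.98330589]]), 't': array([-0.11814669,  0.5505778 ,  1.34370772])}
```

View pics/scene0.png

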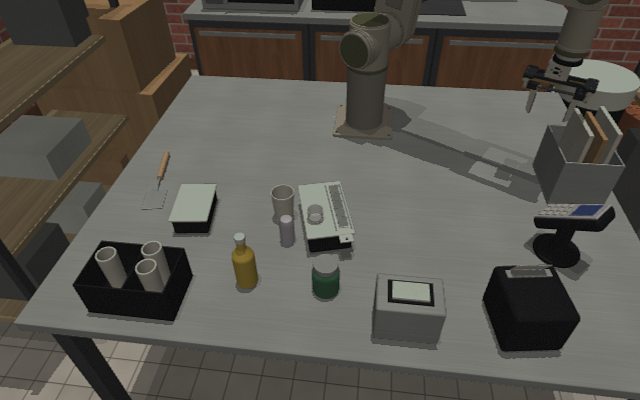

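View pics/top0.png

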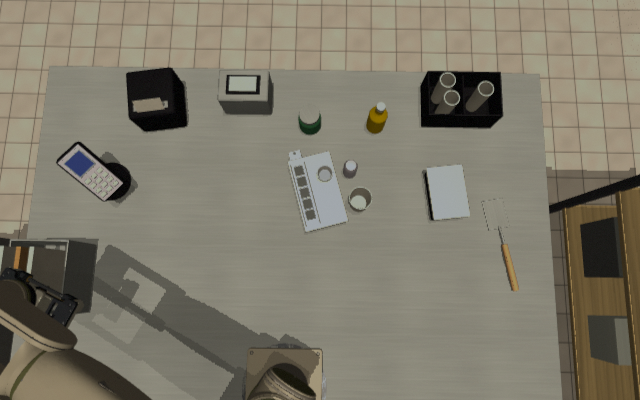

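The tub is at about (318,190) in the top picture. Its tongue is at (295,156), at the end far from the robot, and the flaps run down the left side towards (309,217). Next I'll enlarge this area and measure it.

```bash
cat > h.py <<'E'
import numpy as np, cv2
def ray(p,u,v,z):
    K,R,t=p["mtx"],p["R"],p["t"]
    d=R.T@np.linalg.inv(K)@np.array([u,v,1.]); c=-R.T@t
    return c+d*(z-c[2])/d[2]
def proj(p,X):
    x=p["mtx"]@(p["R"]@np.asarray(X)+p["t"]); return x[:2]/x[2]
E
python3 - <<'E'
import cv2
a=cv2.imread("pics/top0.png")[140:240,270:390]; cv2.imwrite("pics/topz.png",cv2.resize(a,None,fx=6,fy=6,interpolation=cv2.INTER_CUBIC))
a=cv2.imread("pics/scene0.png")[170:260,260:370]; cv2.imwrite("pics/scz.png",cv2.resize(a,None,fx=6,fy=6,interpolation=cv2.INTER_CUBIC))
E
```

```text
(no output)
```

View pics/topz.png

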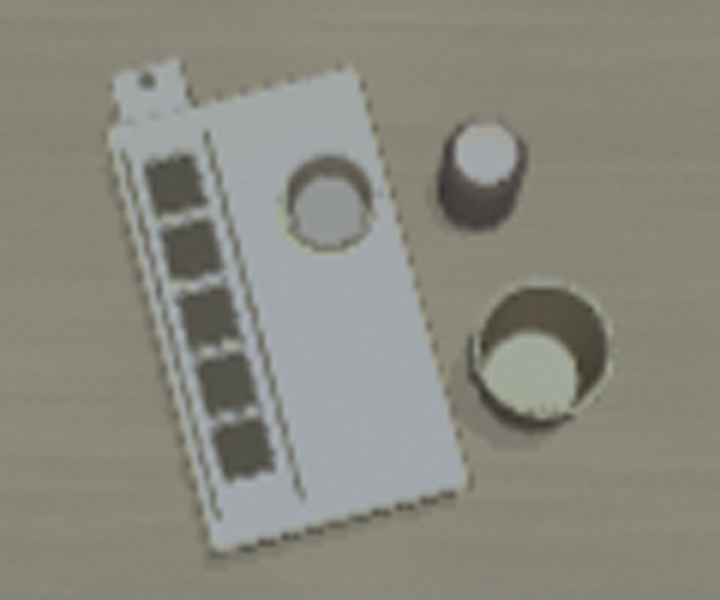

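View pics/scz.png

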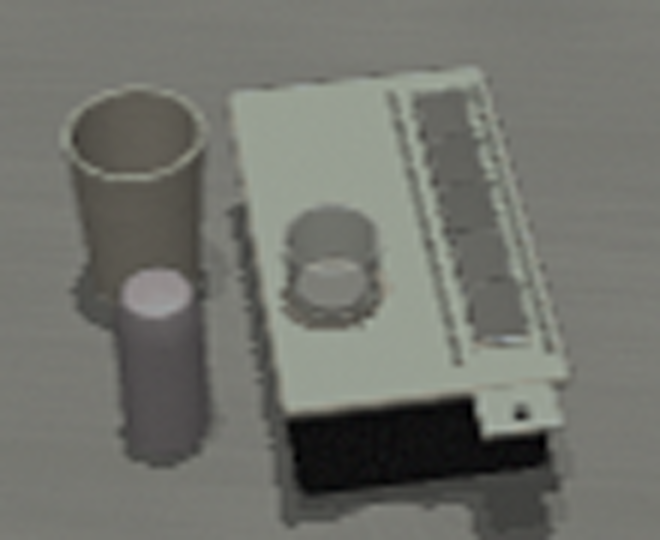

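```bash
python3 - <<'E'
from plant import robot
from h import *
im=cv2.imread("pics/top0.png"); p=robot.camera_params("top")
# rectify to z=.07 plane, 1px=1mm : world x up 0.45..0.9 , y
def tomap(z,x0,x1,y0,y1):
    w=np.array([[x0,y0],[x0,y1],[x1,y0],[x1,y1]])
    uv=np.array([proj(p,[a,b,z]) for a,b in w],np.float32)
    px=np.array([[(y1-b)*2000,(x1-a)*2000] for a,b in w],np.float32)
    return cv2.getPerspectiveTransform(uv,px)
g=cv2.GaussianBlur(im,(3,3),0).astype(int)
m=((im.min(2)>135)&(im[:,:,0].astype(int)>=im[:,:,2])).astype(np.uint8)*255
m[:140]=0;m[240:]=0;m[:,:280]=0;m[:,352:]=0
n,l,s,c=cv2.connectedComponentsWithStats(m); k=1+np.argmax(s[1:,4]); print(s[k],im[200,335],im[200,270])
mm=(l==k).astype(np.uint8)*255
mm=cv2.morphologyEx(mm,cv2.MORPH_CLOSE,np.ones((15,15)))
cs,_=cv2.findContours(mm,0,1); C=max(cs,key=len)[:,0,:]
P=np.array([ray(p,u,v,.07)[:2] for u,v in C])*1000
# remove tongue by opening in rectified space
x0,x1,y0,y1=.4,.8,-.2,.2
H=tomap(.07,x0,x1,y0,y1)
rm=cv2.warpPerspective(mm,H,(800,800))
rm=cv2.morphologyEx(rm,cv2.MORPH_OPEN,cv2.getStructuringElement(2,(121,121)))
rm=(rm>127).astype(np.uint8)
cs,_=cv2.findContours(rm,0,1); C=max(cs,key=cv2.contourArea)
r=cv2.minAreaRect(C); b=cv2.boxPoints(r); print(r[1],"half-mm")
W=np.array([[x1-v/2000,y1-u/2000] for u,v in b]); print(W); print("centre",W.mean(0))
# flaps dark
gr=im.max(2)
fm=((gr<105)).astype(np.uint8); fm[:160]=0;fm[223:]=0;fm[:,:290]=0;fm[:,319:]=0
n,l,s,c=cv2.connectedComponentsWithStats(fm)
for i in range(1,n):
    if s[i,4]>15: print(s[i],c[i],ray(p,*c[i],.076))
v=cv2.warpPerspective(im,tomap(.07,.5,.8,-.15,.15),(600,600)); cv2.imwrite("pics/rect.png",v)
E
```

```text
[ 289  150   59   82 2215] [171 167 161] [124 138 140]
(451.8544006347656, 250.17967224121094) half-mm
[[ 0.6602011   0.00375901]
 [ 0.6934198  -0.11683945]
 [ 0.47560465 -0.17683645]
 [ 0.4423859  -0.05623801]]
centre [ 0.56790286 -0.08653872]
[294 166  10  10  65] [298.6        170.29230769] [ 0.62124043 -0.03159712  0.076     ]
[297 177  10   9  68] [301.42647059 181.25      ] [ 0.58828777 -0.04078912  0.076     ]
[300 188  10  10  67] [304.26865672 192.32835821] [ 0.55526161 -0.04995629  0.076     ]
[303 199  10  10  69] [307.24637681 203.37681159] [ 0.5226184  -0.05943659  0.076     ]
[306 210   9  10  69] [310.07246377 214.23188406] [ 0.49081692 -0.06838215  0.076     ]
```

View pics/rect.png

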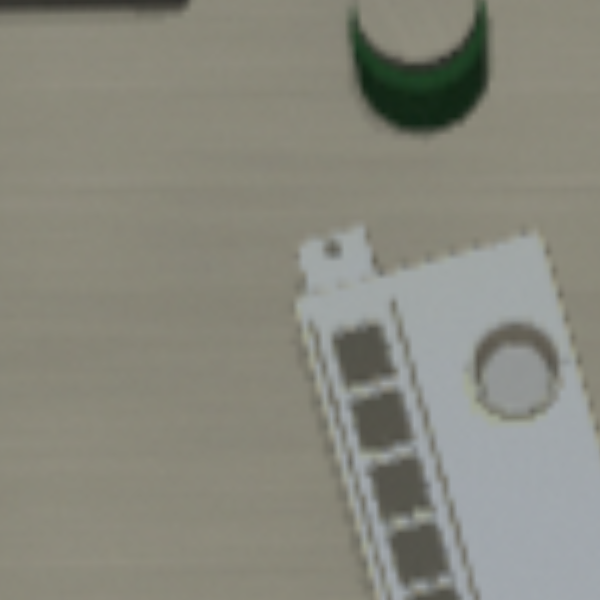

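The five flap centres measure 33.9 mm apart against 34 mm given. The row lies along azimuth 195.7° through (0.556, -0.050), which agrees with the lid outline. Next I'll move over the tongue end with the claw closing.

>>> {"name": "carry_out", "arguments": {"commands": [[[-2.9, -1.7, 0, 0], [-2.9, -1.7, 0, 0], [-2.9, -1.7, 0, 0], [-2.9, -1.7, 0, 0], [-2.9, -1.7, 0, 0], [-2.9, -1.7, 0, 0], [-2.9, -1.7, 0, 0], [-2.9, -1.7, 0, 0], [-2.9, -1.7, 0, 0], [-2.9, -1.7, 0, 0], [-2.9, -1.7, 0, 0], [-2.9, -1.7, 0, 0], [-2.9, -1.7, 0, 0], [-2.9, -1.7, 0, 0], [-2.9, -1.7, 0, 0], [-2.9, -1.7, 0, 0], [-2.9, -1.7, 0, 0], [-2.9, -1.7, 0, 0], [-2.9, -1.7, 0, 0], [-2.9, -1.7, 0, 0]]], "claw": 0, "grip_force": 10}}

```text
t: 1.77
tool_pos: [0.636, -0.0075, 0.232]
orientation: [-0.672, -3.068, 0.0]
force: [0.1, 0.3, -0.4]
opening: 0.0004
```

>>> {"name": "carry_out", "arguments": {"commands": [[[0, 0, 0, 7.1], [0, 0, 0, 7.1], [0, 0, 0, 7.1], [0, 0, 0, 7.1], [0, 0, 0, 7.1], [0, 0, 0, 7.1], [0, 0, 0, 7.1], [0, 0, 0, 0], [0, 0, 0, 0], [0, 0, 0, 0]]]}}

```text
t: 2.6
tool_pos: [0.6354, -0.0059, 0.2323]
orientation: [-1.893, -2.506, 0.0]
force: [0.5, -0.2, 0.2]
opening: 0.0007
```

```bash
python3 - <<'E'
from plant import robot
import cv2
from scipy.spatial.transform import Rotation as R
s=robot.read_state(); print(s["t"],s["tool_pos"],s["opening"],s["force"]); print(R.from_rotvec(s["orientation"]).as_matrix())
for n in ["wrist","top"]:
    im=robot.read_camera(n); cv2.imwrite(f"pics/{n}1.png",im[:,:,::-1])
E
```

```text
2.6 [ 0.6354118  -0.00594108  0.23231981] 0.0007293819023293582 [ 0.53062815 -0.18272562  0.24080277]
[[-2.73341605e-01  9.61916889e-01 -5.14499571e-04]
 [ 9.61917010e-01  2.73341661e-01  3.96655022e-05]
 [ 1.78789084e-04 -4.84063658e-04 -9.99999867e-01]]
```

View pics/wrist1.png

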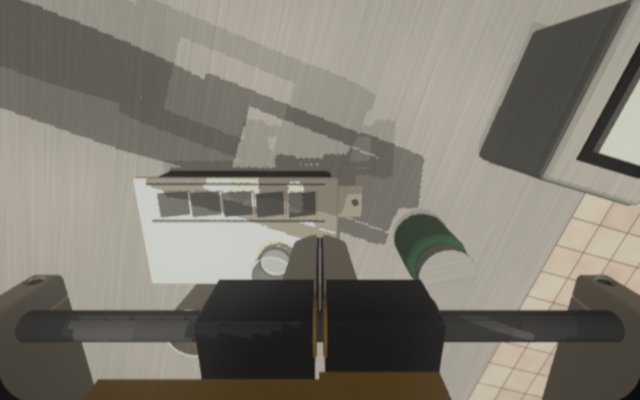

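The wrist view shows the row level at v≈204, with flap centres at u≈173…302 and the tongue at (350,201). Now I'll refine from this view.

```bash
python3 - <<'E'
from plant import robot
from h import *
im=cv2.imread("pics/wrist1.png"); p=robot.camera_params("wrist"); pt=robot.camera_params("top")
print("cam",-p["R"].T@p["t"])
z=im[165:295,125:375]; cv2.imwrite("pics/wz.png",cv2.resize(z,None,fx=3,fy=3,interpolation=cv2.INTER_CUBIC))
# two lines (grooves) & lid outline: rays for flap quads
gr=im.max(2); m=(gr<125).astype(np.uint8); m[:190]=0;m[216:]=0;m[:,:150]=0;m[:,325:]=0
m=cv2.morphologyEx(m,cv2.MORPH_OPEN,np.ones((5,5),np.uint8))
n,l,s,c=cv2.connectedComponentsWithStats(m)
for i in range(1,n):
    if s[i,4]>60: print(s[i],c[i],ray(p,*c[i],.075))
E
```

```text
cam [0.61274659 0.07447049 0.38443586]
[159 191  29  25 634] [173.65772871 202.67665615] [ 0.4908854  -0.06726259  0.075     ]
[256 191  31  25 686] [270.35860058 202.93586006] [ 0.59027954 -0.03942889  0.075     ]
[288 191  29  25 663] [302.38310709 203.25037707] [ 0.62326704 -0.03045867  0.075     ]
[190 192  31  23 634] [205.3785489  202.56940063] [ 0.52345168 -0.05791822  0.075     ]
[223 192  30  24 648] [237.1095679 203.6404321] [ 0.55627522 -0.04987979  0.075     ]
```

View pics/wz.png

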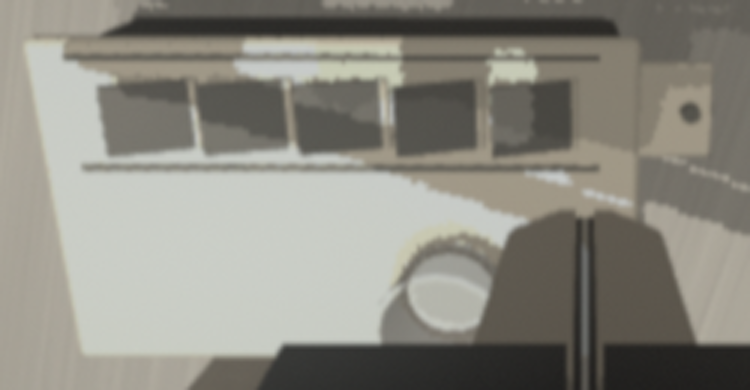

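>>> {"name": "carry_out", "arguments": {"commands": [[[-1.0, 0.9, 0, 0.2], [-1.06, 0.85, 0, 0], [0, 0, 2.5, 0], [0, 0, 2.5, 0], [0, 0, 2.5, 0], [0, 0, 2.5, 0], [0, 0, 2.0, 0], [0, 0, 1.2, 0], [0, 0, 0.6, 0], [0, 0, 0, 0], [0, 0, 0, 0], [0, 0, 0, 0], [0, 0, 0, 0]]]}}

```text
t: 3.78
tool_pos: [0.6592, -0.0212, 0.0966]
orientation: [1.902, 2.497, 0.002]
force: [0.6, 0.4, 0.3]
opening: 0.0008
```

```bash
python3 - <<'E'
from plant import robot
import cv2,numpy as np
from scipy.spatial.transform import Rotation as R
s=robot.read_state(); print(s["t"],s["tool_pos"],s["force"]); print(R.from_rotvec(s["orientation"]).as_matrix())
a=robot.read_camera("wrist")[:,:,::-1]; cv2.imwrite("pics/w2.png",a)
b=robot.read_camera("scene")[:,:,::-1][150:260,250:390]; cv2.imwrite("pics/s2.png",cv2.resize(b,None,fx=5,fy=5,interpolation=cv2.INTER_CUBIC))
E
```

```text
3.7833 [ 0.65916368 -0.02124999  0.09663604] [0.62577338 0.37039045 0.27104439]
[[-2.66009402e-01  9.63965954e-01  2.93890130e-03]
 [ 9.63969796e-01  2.66011499e-01 -3.40050924e-04]
 [-1.10957905e-03  2.74255534e-03 -9.99995624e-01]]
```

View pics/w2.png

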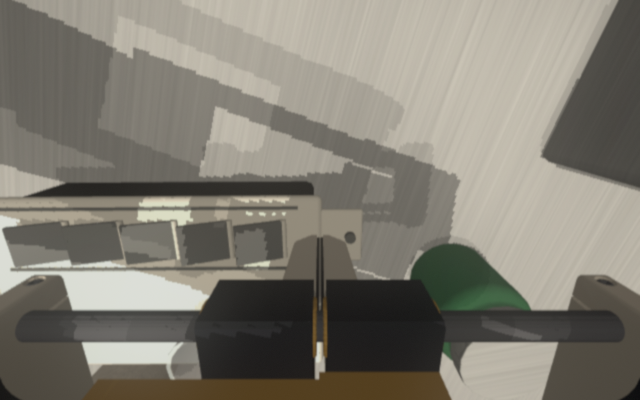

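View pics/s2.png

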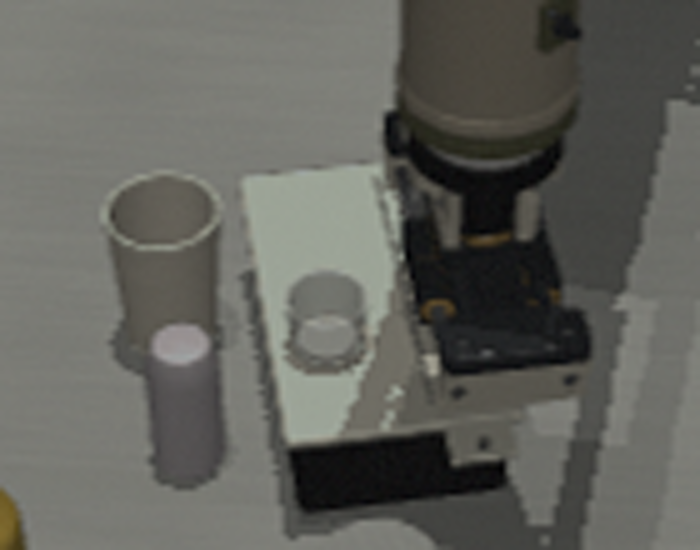

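The tip is over the lid's tongue end as planned, with the row ahead and the cup clear. Now I'll feel for the lid.

>>> {"name": "carry_out", "arguments": {"commands": [[[0, 0, 0.5, 0], [0, 0, 0.4, 0], [0, 0, 0, 0], [0, 0, 0, 0], [0, 0, 0, 0]]]}}

```text
t: 4.3
tool_pos: [0.6578, -0.0211, 0.0854]
orientation: [-1.903, -2.499, 0.0]
force: [0.6, -0.1, -0.6]
opening: 0.0004
```

>>> {"name": "carry_out", "arguments": {"commands": [[[0, 0, 0.1, 0], [0, 0, 0, 0], [0, 0, 0, 0]]]}}

```text
t: 4.55
tool_pos: [0.6579, -0.0211, 0.0846]
orientation: [-1.903, -2.499, 0.0]
force: [-1.0, 0.7, -0.1]
opening: 0.0004
```

>>> {"name": "carry_out", "arguments": {"commands": [[[0, 0, 0.1, 0], [0, 0, 0, 0], [0, 0, 0, 0]]]}}

```text
t: 4.8
tool_pos: [0.6581, -0.0212, 0.0843]
orientation: [1.903, 2.499, 0.0]
force: [-2.1, 0.6, 5.4]
opening: 0.0008
```

I felt the lid at TCP z≈0.0843, which puts the tip at 0.0703 against 0.070 given. Raising 3.4 mm brings the tip to the height of a flat flap, and then I'll stroke.

>>> {"name": "carry_out", "arguments": {"commands": [[[0, 0, -0.34, 0], [0, 0, 0, 0], [0, 0, 0, 0]]]}}

```text
t: 5.05
tool_pos: [0.6582, -0.0211, 0.0872]
orientation: [1.903, 2.499, 0.0]
force: [-0.2, 0.5, 0.5]
opening: 0.0005
```

>>> {"name": "carry_out", "arguments": {"commands": [[[0, -0.4, 0, 0], [0, -0.4, 0, 0], [0, -0.4, 0, 0], [0, -0.4, 0, 0], [0, -0.4, 0, 0], [0, -0.4, 0, 0]]]}}

```text
t: 5.55
tool_pos: [0.6356, -0.0276, 0.0882]
orientation: [1.902, 2.497, 0.003]
force: [2.5, 0.5, 2.5]
opening: 0.0001
```

>>> {"name": "carry_out", "arguments": {"commands": [[[0, -0.4, 0, 0], [0, -0.4, 0, 0], [0, -0.4, 0, 0], [0, -0.4, 0, 0], [0, -0.4, 0, 0], [0, -0.4, 0, 0]]]}}

```text
t: 6.05
tool_pos: [0.6115, -0.034, 0.0873]
orientation: [1.903, 2.499, 0.0]
force: [3.1, 1.0, 4.0]
opening: 0.0005
```

```bash
python3 - <<'E'
from plant import robot
import cv2,numpy as np
print(robot.read_state()["force"])
b=cv2.imread("pics/scene0.png"); a=robot.read_camera("scene")[:,:,::-1]
f=lambda i:cv2.resize(i[170:260,260:370],None,fx=5,fy=5,interpolation=cv2.INTER_CUBIC)
cv2.imwrite("pics/s3.png",f(a))
t0=cv2.imread("pics/top0.png"); 
def edges(i):  # lid's lower front corner in scene
    g=i.astype(int).max(2); return [int(np.argmax(g[225:260,u]<60))+225 for u in (312,318,324,328)]
print(edges(b),edges(a))
E
```

```text
[3.14520111 1.00516709 3.95531234]
[239, 239, 238, 237] [239, 238, 238, 237]
```

View pics/s3.png

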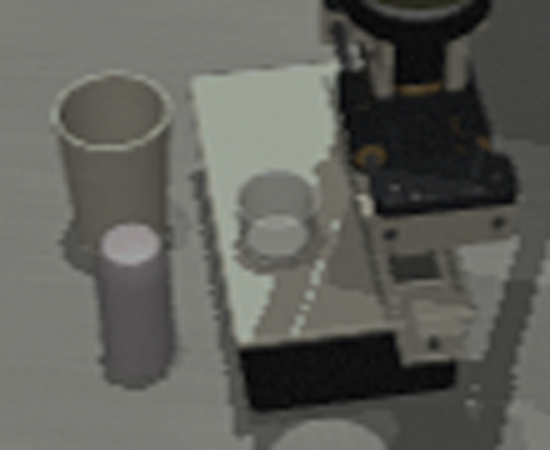

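The tub has not moved (edge rows are unchanged) and flap 1 is flat behind the finger. The drag is only about 3 N, so I'll continue at the same height.

>>> {"name": "carry_out", "arguments": {"commands": [[[0, -0.4, 0, 0], [0, -0.4, 0, 0], [0, -0.4, 0, 0], [0, -0.4, 0, 0], [0, -0.4, 0, 0], [0, -0.4, 0, 0], [0, -0.4, 0, 0], [0, -0.4, 0, 0]]]}}

```text
t: 6.77
tool_pos: [0.5806, -0.0425, 0.0872]
orientation: [1.903, 2.499, 0.0]
force: [3.6, 1.3, 4.7]
opening: 0.0002
```

>>> {"name": "carry_out", "arguments": {"commands": [[[0, -0.4, 0, 0], [0, -0.4, 0, 0], [0, -0.4, 0, 0], [0, -0.4, 0, 0], [0, -0.4, 0, 0], [0, -0.4, 0, 0], [0, -0.4, 0, 0], [0, -0.4, 0, 0]]]}}

```text
t: 7.43
tool_pos: [0.5498, -0.051, 0.0872]
orientation: [1.903, 2.499, 0.0]
force: [3.4, 0.4, 5.2]
opening: 0.0004
```

>>> {"name": "carry_out", "arguments": {"commands": [[[0, -0.4, -0.01, 0], [0, -0.4, 0, 0], [0, -0.4, 0, 0], [0, -0.4, 0, 0], [0, -0.4, 0, 0], [0, -0.4, 0, 0], [0, -0.4, 0, 0], [0, -0.4, 0, 0]]]}}

```text
t: 8.1
tool_pos: [0.5188, -0.0595, 0.0872]
orientation: [1.903, 2.499, 0.0]
force: [4.3, 1.0, 4.4]
opening: 0.0004
```

>>> {"name": "carry_out", "arguments": {"commands": [[[0, -0.4, 0, 0], [0, -0.4, 0, 0], [0, -0.4, 0, 0], [0, -0.4, 0, 0], [0, -0.4, 0, 0], [0, -0.4, 0, 0], [0, -0.4, 0, 0], [0, -0.4, 0, 0]]]}}

```text
t: 8.77
tool_pos: [0.488, -0.068, 0.0872]
orientation: [1.903, 2.499, 0.0]
force: [3.8, 1.4, 6.1]
opening: 0.0006
```

The leading edge should now be just past flap 5's edge. I'll go another 14 mm, then lift clear.

>>> {"name": "carry_out", "arguments": {"commands": [[[0, -0.4, 0, 0], [0, -0.4, 0, 0], [0, -0.4, 0, 0], [0, -0.2, 0, 0], [0, 0, 0, 0], [0, 0, 0, 0]]]}}

```text
t: 9.27
tool_pos: [0.4741, -0.0718, 0.0871]
orientation: [-1.903, -2.499, 0.001]
force: [0.9, 0.7, 6.9]
opening: 0.0007
```

>>> {"name": "carry_out", "arguments": {"commands": [[[0, 0, -0.3, 0], [0, 0, -0.6, 0], [0, 0, -1.5, 0], [0, 0, -2.5, 0], [0, 0, -2.5, 0], [0, 0, -2.5, 0], [0, 0, -2.5, 0], [3, 0, 0, 0], [3, 0, 0, 0], [3, 0, 0, 0], [3, 0, 0, 0], [3, 0, 0, 0], [3, 0, 0, 0], [0, 0, 0, 0], [0, 0, 0, 0], [0, 0, 0, 0]]]}}

```text
t: 10.6
tool_pos: [0.4264, 0.1015, 0.2107]
orientation: [-1.902, -2.5, 0.002]
force: [0.1, -0.6, -0.3]
opening: 0.0001
```

```bash
python3 - <<'E'
from plant import robot
from h import *
s=robot.read_state(); print(s["t"],s["tool_pos"],s["force"])
for n in ["top","scene","wrist"]:
    im=robot.read_camera(n)[:,:,::-1]; cv2.imwrite(f"pics/{n}9.png",im)
a=cv2.imread("pics/top9.png")[140:240,270:390]; cv2.imwrite("pics/topz9.png",cv2.resize(a,None,fx=6,fy=6,interpolation=cv2.INTER_CUBIC))
a=cv2.imread("pics/scene9.png")[170:260,260:370]; cv2.imwrite("pics/scz9.png",cv2.resize(a,None,fx=6,fy=6,interpolation=cv2.INTER_CUBIC))
E
```

```text
10.6 [0.42638027 0.10145749 0.21069924] [ 0.08779708 -0.61617654 -0.27042907]
```

View pics/topz9.png

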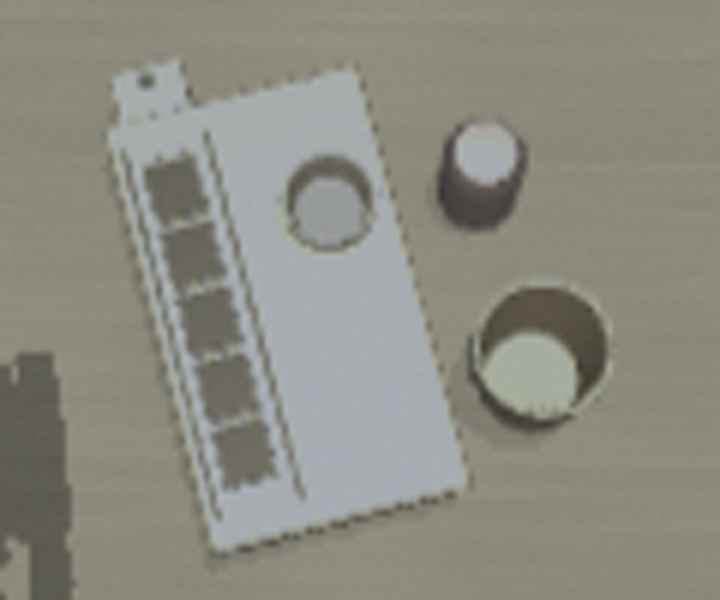

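View pics/scz9.png

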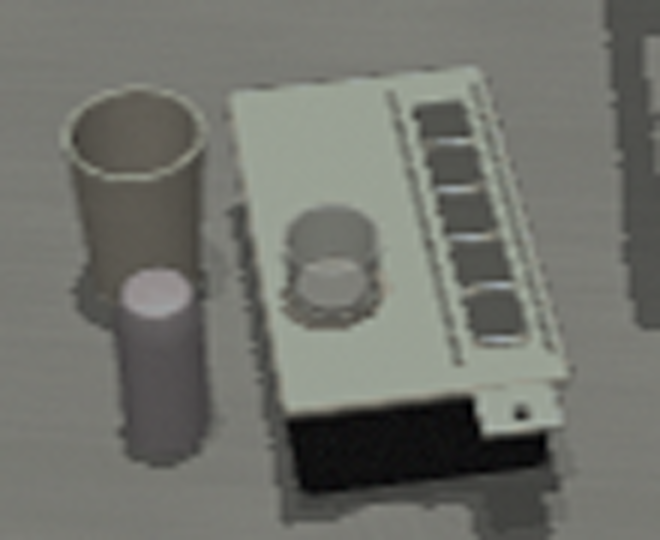

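View pics/wrist9.png

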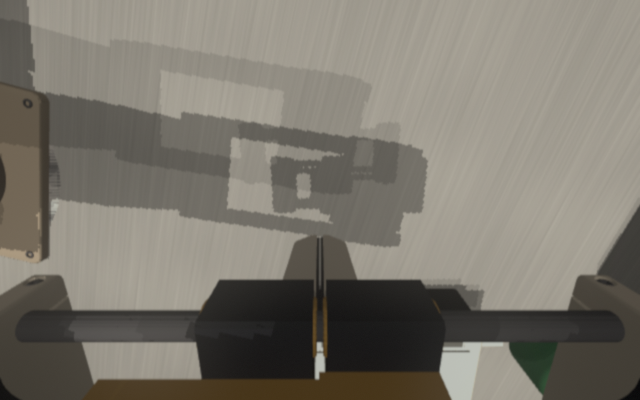

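All five flaps now show equal, evenly spaced faces with gaps between them in both views, so they are flat. The tub corners, cup, shaker and paper cup sit at the same pixels as before.

```bash
python3 - <<'E'
from plant import robot
print(robot.close_job())
E
```

```text
the job is handed in; nothing more can be done
None
```

I stroked the five flaps flat in one pass from the tongue end, with the gripper closed, then moved clear and handed the job in at about 10.7 s.

- **Locating:** The top and wrist cameras agreed on the row's position to within about 2 mm. Flap spacing came out at 33.9 mm against the 34 mm given. The lid outline measured about 226 x 125 mm against 220 x 130, so I used the flap centres to place the row instead.
- **Contact:** A touch on the bare lid found it at 70.3 mm. During the stroke the fingertips stayed at about 73 mm. The tool readings were at most 7 N downward and about 4.5 N of drag.
- **Final check:** In the top and scene pictures all five flaps lie flat with even gaps. The tub, sauce cup, shaker and paper cup showed no visible shift, and the tool was clear, reading no contact force. I judged this by eye and did not measure the flap angles. The spare tub was outside the enlarged pictures, but the arm never came near it.

No check failed.

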